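# Turn the ingredient carousel to the square canister

## Robot

A 6-joint arm with a two-finger parallel gripper is mounted at the origin on the work surface. World frame = base frame: x ahead of the robot, y to its left, z up, the work surface at z = 0. Lengths are in m, angles in rad, forces in N, time in s.
With the tool pointing down it reaches from about 0.35 to 0.85 m from the base axis. Payload 8.1 kg.
Tool frame: the origin (TCP) lies on the front face of the gripper's body, between the roots of the fingers; the fingertips stand 84 mm ahead of it and the grasp point (between the pads) lies 65 mm ahead of it; x points along the fingers, y is the direction in which the jaws open and shut, and the axes are right-handed (so a half turn about x gives the same grasp; the last joint's range is limited). The gripper opens to 93 mm and grips with 3 to 60 N. Pads are 15 mm wide; open, the fingers measure 128 mm over their backs; the gripper's body (75 mm by 188 mm) begins 65 mm behind the grasp point.
Start: joints at [-1.218, 0.13, 1.488, -0, 1.523, -0.085], TCP at [0.254, -0.543, 0.303] pointing down, gripper open.
Joint ranges: [-2.96, 2.96], [-0.89, 2.26], [0.02, 2.5], [-1.34, 4.48], [0, 2.73], [-2.66, 2.66]. Speed limits (rad/s): [2.39, 2.39, 2.79, 3.14, 3.14, 3.14].

## Interface

Orientations are given as a rotation vector (axis times angle).
In Python, from plant import telemetry, read_camera, camera_params, robot gives the robot as it stands.
- The arm moves only by the tool step_arm, never from a script. Its argument "commands" is a list of rows, each an object with "xyz": the shift along the tool's x, y, z in mm, a list of three; "turn": the turn, a rotation vector about the tool's x, y, z in rad, a list of three; "grip": the finger opening in mm, from 0 to 93. In form: [{"xyz": [dx, dy, dz], "turn": [ax, ay, az], "grip": grip}, ...]. A call has 1 to 12 rows; each row is the pose to reach, as a shift and turn from the pose commanded when the call began, along the tool's axes at that moment; what a row does not reach only later rows make up. A row lasts 1/8 s, in which the tool goes at most 62.5 mm and 10.7 degrees, less where a joint would pass 70% of its speed; a pose out of reach is approached as far as the arm can. A call with a gripper value outside its range is refused whole. The fingers move at their own pace and stop on an object; "force" is the grip in N (left out, the last holds). Time passes only in rows, so rows that repeat a pose let the fingers close. It gives the time, the measured TCP pose, the force and the opening at its end, in the units of the state.
- telemetry.read_state(): the state, without advancing time (a new reading comes with each control period).
- read_camera(name): name is "scene" or "side" or "wrist"; returns the picture (384x512x3 uint8, red, green, blue); there is no depth.
- camera_params(name): a dict with "mtx" (3x3 intrinsics, pixels), "rvec" (rotation vector, rad) and "tvec" (3), from world to camera coordinates, as OpenCV has them. Camera axes: x right, y down, z forward; pixel columns grow to the right and rows downward; lengths in m; the calibration is good to about 2 mm. A picture is of the moment at which its call begins: read the wrist's pose just before it. camera_params takes no time and is no camera call; for the wrist camera it gives the pose at the moment of the call.
- robot.close_job(): hands the job in, once; it reports no verdict.
The state is a dict: "t": time; "q": joint angles; "dq": joint speeds; "joint_torque": joint torques, N m; "tool_pos": TCP position; "orientation": TCP orientation; "force": force on the tool from outside, world axes, zero at the start; "wrist_torque": the same for the moment, N m; "opening": finger opening in m.
Only numpy, scipy, OpenCV 4.12 (cv2) and the standard library are available. Lean on these libraries where they do the work, as an engineer would, in place of code of your own. Each camera call takes 0.05 s, during which the arm holds its last target. There are 200 camera calls.

## Task

Push the baker's turntable round with the fingertips, by the posts on its rim, until the square canister stands at the front, centred over the line of the black pointer on the worktop. Do not touch or lift any of the four containers: they must ride round upright, standing on the plate. Leave the other things on the worktop where they are, and finish with the turntable at rest and the fingers clear of it.

Things in the scene. Friction and masses are not known exactly. Their poses are not given: they have to be found in the camera images.
- carousel: The turntable's fixed black foot, 180 mm across. Origin on the vertical turning axis, at worktop height. It stands anywhere near the middle of the worktop and never moves; its own yaw means nothing.
- pointer: Fixed flat black pointer (6 to 8 mm high, 28 mm wide, pointed end) on the worktop, reaching 255 mm out from the turning axis, so that about 90 mm shows beyond the plate. It marks the front place. Origin on the axis at worktop height; it runs along its own -x, on the robot's side, up to 46 degrees off world -x.
- deck_mid (a point): On the turning axis at the plate's upper face (45 mm above the worktop); its frame turns with the plate. The plate is a metal disc, radius 165 mm, 10 mm thick. Six dark upright finger posts, 14 mm in diameter, are fixed on its rim, 152 mm from the axis, every 60 degrees, one on this frame's +x axis; they rise to 100 mm above the worktop. Pushing one along the rim turns the plate.
- deck (a joint): Turning angle of the plate, rad, growing anticlockwise seen from above; it turns either way without stops for many turns. It takes 1 to 2 N at a post to move, and stops almost at once when no longer pushed.
- square_tin: The square canister, the only one with four flat sides: 51 mm square, 78 mm high, about 0.25 kg. Loose on the revolving plate; plain metal with a dark metal lid. Origin at the centre of its underside, z up. At the start the four containers stand about 72 mm from the axis in any order, 72 degrees apart, none at the pointer.
- round_tin: Round canister, 53 mm across, 78 mm high. Loose on the revolving plate; plain metal with a dark metal lid. Origin at the centre of its underside, z up.
- low_tin: Low round tin, 60 mm across, 44 mm high. Loose on the revolving plate; plain metal with a dark metal lid. Origin at the centre of its underside, z up.
- shaker: Slim round shaker with a domed top, 44 mm across, 80 mm high. Loose on the revolving plate; plain metal with a dark metal lid. Origin at the centre of its underside, z up.
- cup: Steel measuring cup, open, 70 mm across, 50 mm high, on the worktop beside the turntable, about 0.24 m from its axis on the left. Origin at the centre of its underside. Bystander.
- spatula: Spatula lying flat on the worktop to the right of the turntable, pointing away from the robot. Bystander.
- tub: Lidded white plastic tub, 158 x 118 mm, 74 mm high, on the left. Origin at the centre of its underside. Bystander.
- saucepan: Steel saucepan, 180 mm across, 80 mm high, with a long handle towards -y, on the right. Origin at the centre of its underside. Bystander.
- jar: Glass jar, 60 mm across, 85 mm high, on the left at the back. Origin at the centre of its underside. Bystander.

How it is judged:
At the end, for the whole second after the job is handed in: Square canister centred within 12 mm of the pointer's line, 45 mm or more out on its side; plate at rest (under 0.03 rad/s); all four containers upright (8 degrees), within 115 mm of the plate's middle; the other five things within 30 mm of their start (y of square_tin in the frame of pointer between -0.012 and 0.012 m and x of square_tin in the frame of pointer below -0.045 m and velocity of joint deck between -0.03 and 0.03 rad/s and linear speed of square_tin below 0.01 m/s and distance between each of square_tin, round_tin, low_tin, shaker and deck_mid below 0.115 m and angle between each of square_tin, round_tin, low_tin, shaker's own z axis and vertical below 0.15 rad and distance of each of cup, spatula, tub, saucepan, jar from where it was at the start of the episode below 0.03 m); the robot touches nothing.
It fails at once if the robot touches one of the four containers (over 0.5 N) (contact force between any of the arm, the fingers and square_tin above 0.5 N or contact force between any of the arm, the fingers and round_tin above 0.5 N or contact force between any of the arm, the fingers and low_tin above 0.5 N or contact force between any of the arm, the fingers and shaker above 0.5 N).
It fails at once if a container is lifted more than 15 mm or falls off the plate (height (world z) of any of square_tin, round_tin, low_tin, shaker above 0.06 m or height (world z) of any of square_tin, round_tin, low_tin, shaker below 0.03 m).
It fails at once if a container tips over 20 degrees (angle between any of square_tin, round_tin, low_tin, shaker's own z axis and vertical above 0.35 rad).
It fails at once if the cup, spatula, tub, saucepan or jar is shifted more than 30 mm (distance of any of cup, spatula, tub, saucepan, jar from where it was at the start of the episode above 0.03 m).
It also fails if it takes over 64 s, if anything falls off the work surface, if the arm or the gripper's body presses on something with over 40 N, if the wrist force passes 120 N, or if a joint passes its speed limit or range.

## Working session

There is one attempt and no reset: what is moved stays moved. The work goes in short steps, Python scripts to look and compute and a tool call to move; the robot and the scene stay as the last step left them, time stands still between calls to the robot, and variables do not carry over. Pictures are saved under pics/ and viewed, about 8 in all and at most 12, crops included, and the job is handed in when it is done.

Besides the shell and the picture viewer there is one more tool, called after ">>>" by a JSON object that holds its "method" and its "body". step_arm: Moves the arm, as the interface text tells. Its arguments: {"type":"object","properties":{"commands":{"type":"array"},"force":{"type":"number"}},"required":["commands"]}

```bash
mkdir -p pics; cat > h.py <<'E'
import numpy as np,cv2
from plant import telemetry, read_camera, camera_params, robot
def P(n):
    p=camera_params(n);return np.array(p['mtx'],float),cv2.Rodrigues(np.array(p['rvec'],float))[0],np.array(p['tvec'],float).ravel()
def ray(n,px,z,p=None):
    K,R,t=p or P(n);c=-R.T@t
    px=np.atleast_2d(np.array(px,float))
    d=(R.T@np.linalg.inv(K)@np.c_[px,np.ones(len(px))].T).T
    return c+d*((z-c[2])/d[:,2])[:,None]
def proj(n,X):
    K,R,t=P(n);return cv2.projectPoints(np.atleast_2d(np.array(X,float)),cv2.Rodrigues(R)[0],t,K,None)[0][:,0]
def snap(n,f):
    im=read_camera(n);cv2.imwrite('pics/'+f,im[:,:,::-1]);return im
E
python3 - <<'E'
from h import *
a=snap('scene','a0.png');b=snap('side','b0.png')
for n in('scene','side'):
    K,R,t=P(n);print(n,-R.T@t,R[2],K[0,0])
cv2.imwrite('pics/1.png',cv2.resize(a,(800,600))[:,:,::-1])
cv2.imwrite('pics/2.png',cv2.resize(b,(800,600))[:,:,::-1])
E
```

```text
scene [0.98513828 0.43048414 0.99982899] [-0.39828389 -0.38943531 -0.83048786] 362.32018088108924
side [0.11576869 0.8351546  1.02298641] [ 0.29239806 -0.62660777 -0.72240299] 455.4210431481059
```

View pics/1.png

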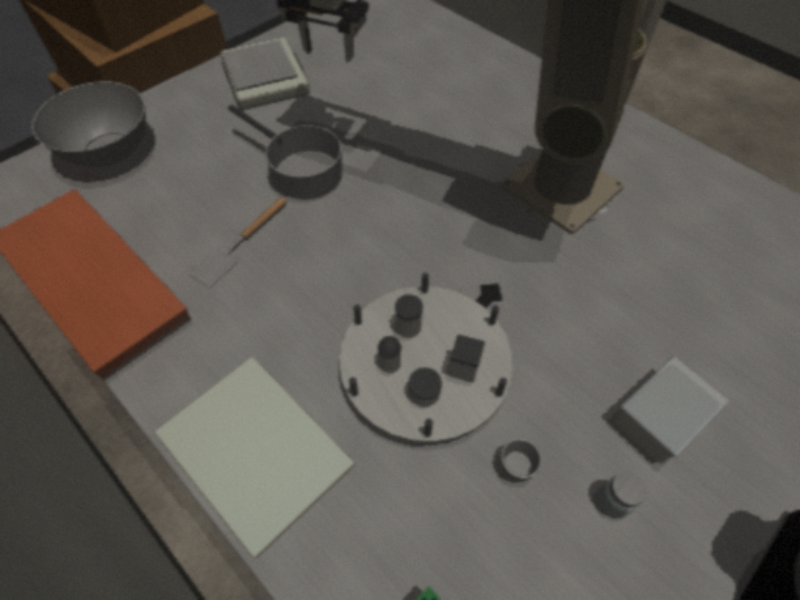

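View pics/2.png

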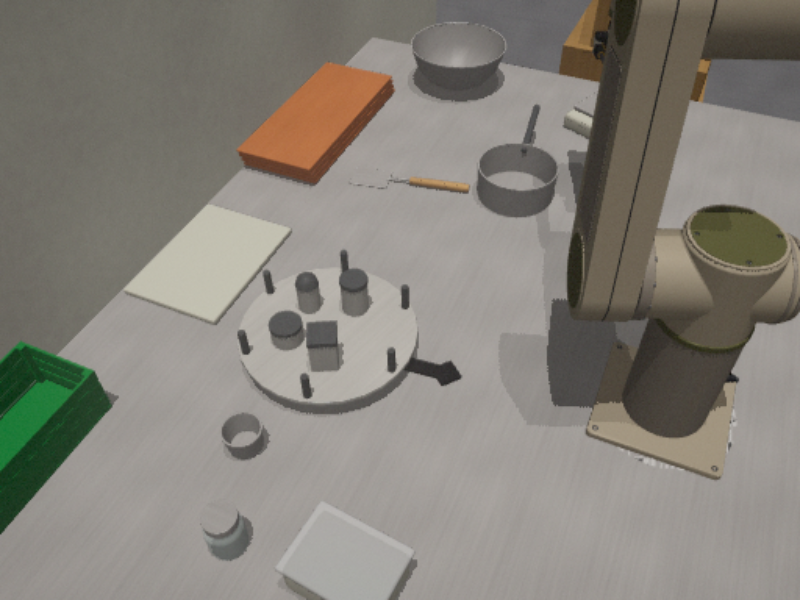

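The scene view shows the plate centred near (425,365), with the square tin at (467,355) and the pointer tip at (490,293). In the side view the post tops are at about (344,252), (405,287), (391,350), (305,377), (243,333) and (267,273). There the square lid is at (322,333) and the pointer tip at (461,373).

```bash
cat >> h.py <<'E'
def circ(p):
    A=np.c_[2*p[:,:2],np.ones(len(p))];s=np.linalg.lstsq(A,(p[:,:2]**2).sum(1),rcond=None)[0]
    return s[:2],np.sqrt(s[2]+s[:2]@s[:2])
E
python3 - <<'E'
from h import *
S=1.5625
side=np.array([(344,252),(405,287),(391,350),(305,377),(243,333),(267,273)])/S
sc=np.array([(425,275),(494,308),(503,380),(429,422),(352,381),(357,308)])/S
for n,p,tip,tin in(('side',side,(461,373),(322,333)),('scene',sc,(490,293),(470,347))):
    X=ray(n,p,.1);c,r=circ(X);print(n,c,r)
    print(np.round(X[:,:2],3).tolist(), np.round(np.degrees(np.arctan2(*(X[:,:2]-c).T[::-1])),1))
    T=ray(n,np.array(tip)/S,.007)[0,:2];print('tip',T,T-c,np.linalg.norm(T-c),np.degrees(np.arctan2(*(T-c)[::-1])))
    T=ray(n,np.array(tin)/S,.123)[0,:2];print('tin',T,np.linalg.norm(T-c),np.degrees(np.arctan2(*(T-c)[::-1])))
im=cv2.imread('pics/b0.png')[150:270,140:310]
cv2.imwrite('pics/3.png',cv2.resize(im,None,fx=4.7,fy=4.7,interpolation=cv2.INTER_CUBIC))
X=ray('side',[(243/S,436/S)],.03);print('cup',X)
for z,p in((.074,(345,545)),(.085,(221,520)),(.08,(517,165))):print(ray('side',np.array(p)/S,z))
E
```

```text
side [0.59276182 0.10156479] 0.15121369061755283
[[0.632, -0.046], [0.486, -0.005], [0.448, 0.141], [0.553, 0.249], [0.698, 0.209], [0.738, 0.063]] [ -75.  -134.9  164.7  105.    45.3  -14.7]
tip [0.34387871 0.07002534] [-0.2488831  -0.03153945] 0.2508735447689273 -172.77774929879592
tin [0.56154929 0.17099911] 0.07612716793832415 114.20515176615596
scene [0.59567377 0.10609215] 0.15107475203679033
[[0.487, -0.001], [0.45, 0.144], [0.555, 0.252], [0.702, 0.213], [0.742, 0.067], [0.634, -0.039]] [-135.3  165.2  105.8   45.3  -14.9  -75.1]
tip [0.3720051  0.08433048] [-0.22366867 -0.02176167] 0.22472481659377436 -174.4429411501757
tin [0.55721714 0.17442245] 0.07840881015376518 119.3710270894507
cup [[0.62038393 0.35235013 0.03      ]]
[[0.37074579 0.46814237 0.074     ]]
[[0.54519377 0.51036527 0.085     ]]
[[ 0.41852938 -0.47542126  0.08      ]]
```

View pics/3.png

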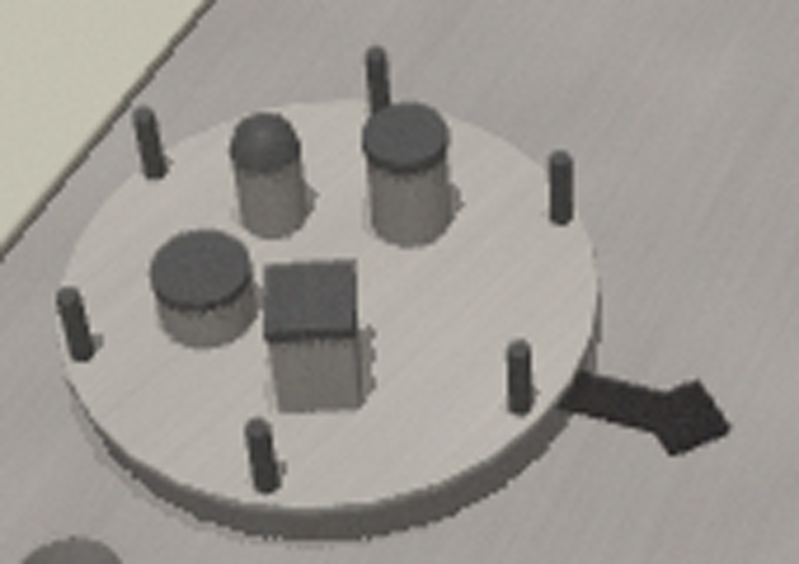

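The measurements agree with the sizes given:
- **Axis:** about (0.594, 0.103). The fitted post radius is 151 mm against 152 mm.
- **Square tin:** at about 115°.
- **Pointer:** at about 187°. That makes the turn about +72° anticlockwise.

I'll straddle the post at 165° loosely, with the jaws tangential, and carry it round the rim.

```bash
cat >> h.py <<'E'
from scipy.spatial.transform import Rotation as Ro
C=np.array([.594,.103])
def goal(phi,z,r=.152):
    """TCP pose over rim angle phi (deg), jaws tangential, pointing down"""
    a=np.radians(phi);p=np.r_[C+r*np.array([np.cos(a),np.sin(a)]),z]
    x=np.array([0,0,-1.]);y=np.array([-np.sin(a),np.cos(a),0])
    return p,np.c_[x,y,np.cross(x,y)]
def rel(phi,z,flip=False,r=.152):
    s=telemetry.read_state();R0=Ro.from_rotvec(s['orientation']).as_matrix()
    p,R=goal(phi,z,r)
    if flip: R=R@np.diag([1,-1,-1])
    return np.round(R0.T@(p-s['tool_pos'])*1e3,1),np.round(Ro.from_matrix(R0.T@R).as_rotvec(),3)
E
python3 - <<'E'
from h import *
S=4.7;o=np.array([140,150])
lid=np.array([(263,265),(355,260),(357,330),(266,336)])/S+o
X=ray('side',lid,.123)[:,:2];print(X,np.linalg.norm(np.diff(X,axis=0),axis=1));c=X.mean(0);print(c,np.degrees(np.arctan2(*(c-C)[::-1])),np.linalg.norm(c-C))
for p in((730,430),(572,389)):
    t=ray('side',np.array(p)/S+o,.007)[0,:2]-C;print(t,np.linalg.norm(t),np.degrees(np.arctan2(t[1],t[0])))
s=telemetry.read_state();print(s['t'],s['q'],s['force'])
print(Ro.from_rotvec(s['orientation']).as_matrix().round(2))
for f in(0,1):print(rel(165,.26,f),rel(165,.146,f))
E
```

```text
[[0.59764557 0.16070064]
 [0.55146766 0.1365083 ]
 [0.52647876 0.18234006]
 [0.57046679 0.20616639]] [0.05213126 0.05220149 0.0500264 ]
[0.56151469 0.17142885] 115.39514811943023 0.075748282973653
[-0.25425977 -0.02412042] 0.25540130599575234 -174.58083876223594
[-0.1557486  -0.01518128] 0.1564867336699374 -174.43279650277157
0.1 [-1.21839103e+00  1.31074719e-01  1.48917149e+00  2.73710112e-05
  1.52297081e+00 -8.53969373e-02] [-0.20916186  0.19014319  0.4659374 ]
[[-0.    0.42 -0.91]
 [ 0.   -0.91 -0.42]
 [-1.   -0.   -0.  ]]
(array([  42.7, -538.9, -465.3]), array([0.7  , 0.   , 0.002])) (array([ 156.7, -538.7, -465.3]), array([0.7  , 0.   , 0.002]))
(array([  42.7, -538.9, -465.3]), array([-2.442e+00, -2.000e-03,  1.000e-03])) (array([ 156.7, -538.7, -465.3]), array([-2.442e+00, -2.000e-03,  1.000e-03]))
```

>>> {"method": "step_arm", "body": {"commands": [{"xyz":[42,-539,-465],"turn":[0.7,0,0],"grip":32},{"xyz":[42,-539,-465],"turn":[0.7,0,0],"grip":32},{"xyz":[42,-539,-465],"turn":[0.7,0,0],"grip":32},{"xyz":[42,-539,-465],"turn":[0.7,0,0],"grip":32},{"xyz":[42,-539,-465],"turn":[0.7,0,0],"grip":32},{"xyz":[42,-539,-465],"turn":[0.7,0,0],"grip":32},{"xyz":[42,-539,-465],"turn":[0.7,0,0],"grip":32},{"xyz":[42,-539,-465],"turn":[0.7,0,0],"grip":32},{"xyz":[42,-539,-465],"turn":[0.7,0,0],"grip":32},{"xyz":[42,-539,-465],"turn":[0.7,0,0],"grip":32},{"xyz":[42,-539,-465],"turn":[0.7,0,0],"grip":32},{"xyz":[42,-539,-465],"turn":[0.7,0,0],"grip":32}]}}

```text
t: 1.6
tool_pos: [0.4468, 0.1449, 0.26]
orientation: [-2.082, 0.271, 2.084]
force: [-0.8, -0.2, -0.3]
opening: 0.0321
```

```bash
python3 - <<'E'
from h import *
s=telemetry.read_state();print(s['t'],np.round(s['q'],2),s['tool_pos'],s['opening']);print(rel(165,.26),rel(165,.146))
a=snap('side','s1.png')[120:290,130:340];w=snap('wrist','w1.png')
cv2.imwrite('pics/4.png',np.hstack([cv2.resize(a,(400,324)),cv2.resize(w,(400,324))])[:,:,::-1])
E
```

```text
1.6 [ 0.2  -0.21  1.89  0.    1.45  2.03] [0.44676301 0.14491939 0.26003942] 0.03207971781030962
(array([ 0. ,  2.4, -1.1]), array([0.003, 0.001, 0.   ])) (array([114. ,   2.4,  -1.2]), array([0.003, 0.001, 0.   ]))
```

View pics/4.png

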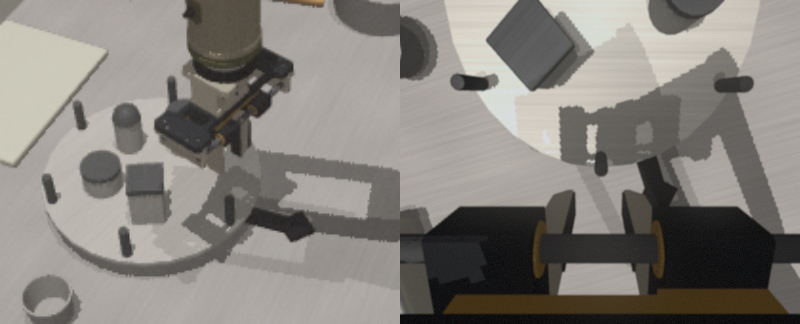

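The wrist view shows the post at (600,160), centred between the fingers, which sit at about x=557 and 637 in the picture. The tin is well inside the rim, so I'll descend in stages.

>>> {"method": "step_arm", "body": {"commands": [{"xyz":[55,1.5,-1],"turn":[0,0,0],"grip":32},{"xyz":[75,1.5,-1],"turn":[0,0,0],"grip":32},{"xyz":[90,1.5,-1],"turn":[0,0,0],"grip":32},{"xyz":[105,1.5,-1],"turn":[0,0,0],"grip":32},{"xyz":[112,1.5,-1],"turn":[0,0,0],"grip":32},{"xyz":[112,1.5,-1],"turn":[0,0,0],"grip":32}]}}

```text
t: 2.45
tool_pos: [0.4476, 0.1401, 0.1487]
orientation: [-2.081, 0.275, 2.082]
force: [-0.3, 0.3, 0.1]
opening: 0.0323
```

```bash
python3 - <<'E'
from h import *
s=telemetry.read_state();print(s['t'],s['tool_pos'],s['force'])
for p in range(168,238+8,6):print(p,*[v.tolist() for v in rel(p,.148)])
a=snap('side','s2.png')[120:290,130:340];w=snap('wrist','w2.png')
cv2.imwrite('pics/5.png',np.hstack([cv2.resize(a,(400,324)),cv2.resize(w,(400,324))])[:,:,::-1])
E
```

```text
2.45 [0.44761662 0.14006847 0.1486558 ] [-0.29953339  0.32149363  0.08105613]
168 [0.7, 5.9, 0.8] [-0.053, 0.0, -0.0]
174 [0.7, 21.7, -0.9] [-0.158, 0.0, -0.0]
180 [0.7, 37.3, -4.2] [-0.262, 0.0, -0.0]
186 [0.7, 52.4, -9.1] [-0.367, 0.0, -0.0]
192 [0.7, 66.9, -15.6] [-0.472, 0.0, -0.0]
198 [0.7, 80.7, -23.6] [-0.576, 0.0, -0.0]
204 [0.7, 93.6, -32.9] [-0.681, 0.0, -0.0]
210 [0.7, 105.4, -43.6] [-0.786, 0.0, -0.0]
216 [0.7, 116.0, -55.4] [-0.891, 0.0, -0.0]
222 [0.7, 125.4, -68.3] [-0.995, 0.0, -0.0]
228 [0.7, 133.3, -82.0] [-1.1, 0.0, -0.0]
234 [0.7, 139.8, -96.6] [-1.205, 0.0, -0.0]
240 [0.7, 144.7, -111.7] [-1.309, 0.0, 0.0]
```

View pics/5.png

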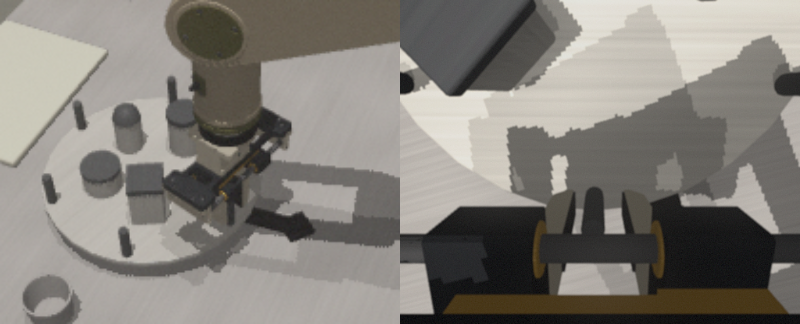

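The post stands between the fingers. I'll now carry it round slowly, at about 24°/s, as far as 204°.

>>> {"method": "step_arm", "body": {"commands": [{"xyz":[0,3,0.5],"turn":[-0.03,0,0],"grip":32},{"xyz":[0,8,0.5],"turn":[-0.06,0,0],"grip":32},{"xyz":[0,14,0],"turn":[-0.105,0,0],"grip":32},{"xyz":[0,22,-1],"turn":[-0.16,0,0],"grip":32},{"xyz":[0,30,-2.5],"turn":[-0.21,0,0],"grip":32},{"xyz":[0,37,-4],"turn":[-0.26,0,0],"grip":32},{"xyz":[0,45,-6.5],"turn":[-0.315,0,0],"grip":32},{"xyz":[0,52,-9],"turn":[-0.37,0,0],"grip":32},{"xyz":[0,60,-12],"turn":[-0.42,0,0],"grip":32},{"xyz":[0,67,-15.5],"turn":[-0.47,0,0],"grip":32},{"xyz":[0,74,-19.5],"turn":[-0.525,0,0],"grip":32},{"xyz":[0,80,-23.5],"turn":[-0.575,0,0],"grip":32}]}}

```text
t: 4.05
tool_pos: [0.4498, 0.0566, 0.1493]
orientation: [2.052, 0.327, -2.05]
force: [-1.0, 1.0, 1.3]
opening: 0.0319
```

```bash
python3 - <<'E'
from h import *
s=telemetry.read_state();print(s['t'],s['tool_pos'],s['force'])
d=s['tool_pos'][:2]-C;print(np.degrees(np.arctan2(d[1],d[0]))%360,np.linalg.norm(d))
for p in range(198,242,3):print(p,*[v.tolist() for v in rel(p,.148)])
a=snap('side','s3.png')[120:290,130:340];w=snap('wrist','w3.png')
cv2.imwrite('pics/6.png',np.hstack([cv2.resize(a,(400,324)),cv2.resize(w,(400,324))])[:,:,::-1])
E
```

```text
4.05 [0.44975442 0.05662913 0.14930197] [-0.97234015  0.98529671  1.29634417]
197.82112583783316 0.1515158254230058
198 [1.3, 0.5, 0.5] [0.002, -0.001, 0.0]
201 [1.3, 8.4, 0.3] [-0.051, -0.001, 0.0]
204 [1.3, 16.4, -0.3] [-0.103, -0.001, 0.0]
207 [1.3, 24.3, -1.3] [-0.155, -0.001, 0.0]
210 [1.3, 32.1, -2.8] [-0.208, -0.001, -0.0]
213 [1.3, 39.8, -4.6] [-0.26, -0.001, -0.0]
216 [1.3, 47.5, -6.9] [-0.312, -0.001, -0.0]
219 [1.3, 55.0, -9.5] [-0.365, -0.001, -0.0]
222 [1.3, 62.3, -12.5] [-0.417, -0.001, -0.0]
225 [1.3, 69.5, -16.0] [-0.47, -0.001, -0.0]
228 [1.3, 76.5, -19.7] [-0.522, -0.001, -0.0]
231 [1.3, 83.3, -23.9] [-0.574, -0.001, -0.0]
234 [1.3, 89.9, -28.4] [-0.627, -0.001, -0.0]
237 [1.3, 96.2, -33.2] [-0.679, -0.001, -0.0]
240 [1.3, 102.2, -38.4] [-0.731, -0.001, -0.0]
```

View pics/6.png

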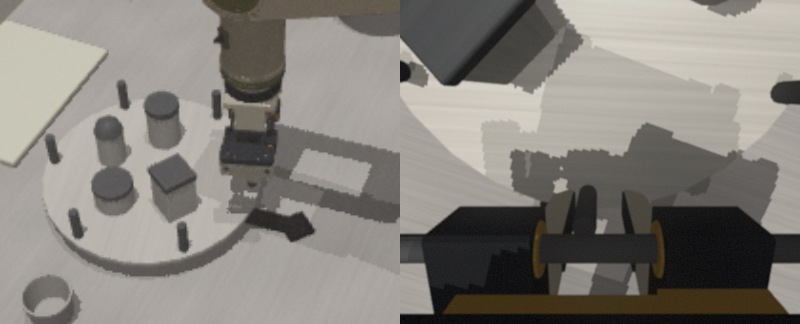

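The plate is turning with the post against the trailing finger, and the containers are riding well. I'll go on to about 234°.

>>> {"method": "step_arm", "body": {"commands": [{"xyz":[0,8,0.3],"turn":[-0.05,0,0],"grip":32},{"xyz":[0,16,-0.3],"turn":[-0.1,0,0],"grip":32},{"xyz":[0,24,-1.3],"turn":[-0.155,0,0],"grip":32},{"xyz":[0,32,-2.8],"turn":[-0.21,0,0],"grip":32},{"xyz":[0,40,-4.6],"turn":[-0.26,0,0],"grip":32},{"xyz":[0,47.5,-7],"turn":[-0.31,0,0],"grip":32},{"xyz":[0,55,-9.5],"turn":[-0.365,0,0],"grip":32},{"xyz":[0,62,-12.5],"turn":[-0.415,0,0],"grip":32},{"xyz":[0,69.5,-16],"turn":[-0.47,0,0],"grip":32},{"xyz":[0,76.5,-20],"turn":[-0.52,0,0],"grip":32},{"xyz":[0,83,-24],"turn":[-0.575,0,0],"grip":32},{"xyz":[0,89,-28],"turn":[-0.62,0,0],"grip":32}]}}

```text
t: 5.65
tool_pos: [0.5038, -0.0191, 0.149]
orientation: [1.661, 0.838, -1.661]
force: [-0.3, 1.5, 0.5]
opening: 0.0321
```

```bash
python3 - <<'E'
from h import *
s=telemetry.read_state();print(s['t'],s['tool_pos'],s['force'])
d=s['tool_pos'][:2]-C;print(np.degrees(np.arctan2(d[1],d[0]))%360,np.linalg.norm(d))
for p in range(231,246,2):print(p,*[v.tolist() for v in rel(p,.148)])
a=snap('side','s4.png')[150:270,140:310]
cv2.imwrite('pics/7.png',cv2.resize(a,None,fx=4.7,fy=4.7,interpolation=cv2.INTER_CUBIC)[:,:,::-1])
E
```

```text
5.65 [ 0.50377632 -0.01905768  0.149001  ] [-0.3226163   1.53954333  0.49727885]
233.5285981259638 0.15178402459323384
231 [1.0, -6.7, 0.1] [0.044, -0.0, 0.0]
233 [1.0, -1.4, 0.2] [0.009, -0.0, 0.0]
235 [1.0, 3.9, 0.2] [-0.026, -0.0, 0.0]
237 [1.0, 9.2, -0.1] [-0.061, -0.0, -0.0]
239 [1.0, 14.5, -0.5] [-0.096, -0.0, -0.0]
241 [1.0, 19.8, -1.1] [-0.131, -0.0, -0.0]
243 [1.0, 25.0, -1.9] [-0.166, -0.0, -0.0]
245 [1.0, 30.2, -2.8] [-0.2, -0.0, -0.0]
```

View pics/7.png

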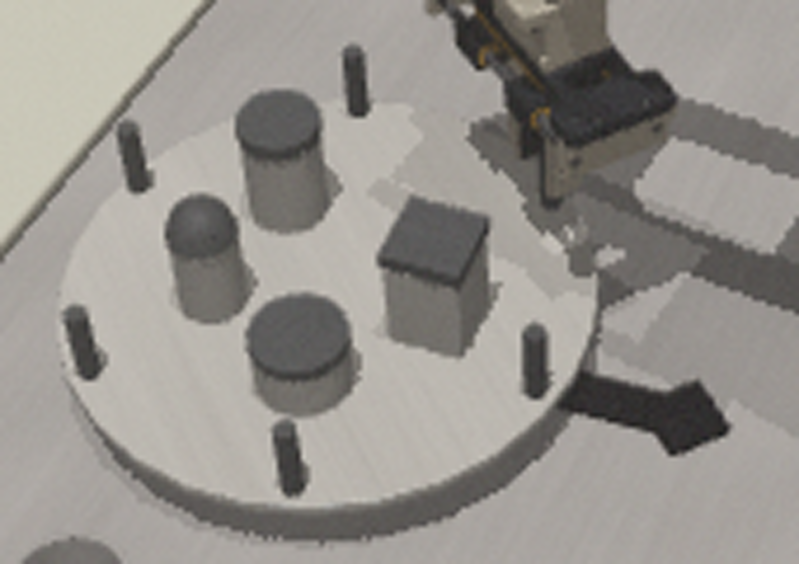

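The square lid's corners are at crop (408,199), (489,223), (460,284) and (379,260). The pointer runs from (572,389) to (730,430).

```bash
cat >> h.py <<'E'
def chk(lid,posts):
    S=4.7;o=np.array([140,150])
    X=ray('side',np.array(lid)/S+o,.123)[:,:2];print('sides',np.linalg.norm(np.diff(X,axis=0),axis=1));c=X.mean(0)
    c0,r=circ(ray('side',np.array(posts)/S+o,.1));print('axis',c0,r)
    pr=ray('side',np.array([(730,430),(572,389)])/S+o,.007)[:,:2]
    for A in(C,c0):
        u=pr[0]-A;u/=np.linalg.norm(u);v=c-A;print('tin',c,'ang',np.degrees(np.arctan2(v[1],v[0]))%360,'ptr',np.degrees(np.arctan2(u[1],u[0]))%360,'out',u@v,'lateral',u[0]*v[1]-u[1]*v[0])
E
python3 - <<'E'
from h import *
chk([(408,199),(489,223),(460,284),(379,260)],[(353,50),(130,127),(75,313),(286,428),(535,330)])
E
```

```text
sides [0.05145486 0.04927908 0.0500633 ]
axis [0.59378302 0.10071731] 0.15175168059456434
tin [0.51669747 0.10547977] ang 178.16265580910874 ptr 185.41916123776411 out 0.0767228341379183 lateral -0.009769229593003553
tin [0.51669747 0.10547977] ang 176.4646772648875 ptr 184.91311432357153 out 0.07639444387946581 lateral -0.01134694932868022
```

The tin needs about 7.7° more, so I'll nudge it to 241°, then back off a little and lift.

>>> {"method": "step_arm", "body": {"commands": [{"xyz":[0,5,0],"turn":[-0.03,0,0],"grip":32},{"xyz":[0,10,-0.2],"turn":[-0.065,0,0],"grip":32},{"xyz":[0,15,-0.5],"turn":[-0.1,0,0],"grip":32},{"xyz":[0,19,-1],"turn":[-0.125,0,0],"grip":32},{"xyz":[0,20.5,-1.2],"turn":[-0.135,0,0],"grip":32},{"xyz":[0,20.5,-1.2],"turn":[-0.135,0,0],"grip":32},{"xyz":[0,17,-1],"turn":[-0.135,0,0],"grip":40},{"xyz":[0,14,-1],"turn":[-0.135,0,0],"grip":40},{"xyz":[-20,14,-1],"turn":[-0.135,0,0],"grip":40},{"xyz":[-60,14,-1],"turn":[-0.135,0,0],"grip":40},{"xyz":[-110,14,-1],"turn":[-0.135,0,0],"grip":40},{"xyz":[-110,14,-1],"turn":[-0.135,0,0],"grip":40}]}}

```text
t: 7.2
tool_pos: [0.5176, -0.0269, 0.264]
orientation: [1.574, 0.922, -1.561]
force: [0.9, -0.9, -0.1]
opening: 0.0399
```

```bash
python3 - <<'E'
from h import *
s=telemetry.read_state();print(s['t'],s['tool_pos'],s['force'])
a=snap('side','s5.png')[150:270,140:310]
cv2.imwrite('pics/8.png',cv2.resize(a,None,fx=4.7,fy=4.7,interpolation=cv2.INTER_CUBIC)[:,:,::-1])
E
```

```text
7.2 [ 0.51764738 -0.02693795  0.26395912] [ 0.8676845  -0.86671004 -0.08496184]
```

View pics/8.png

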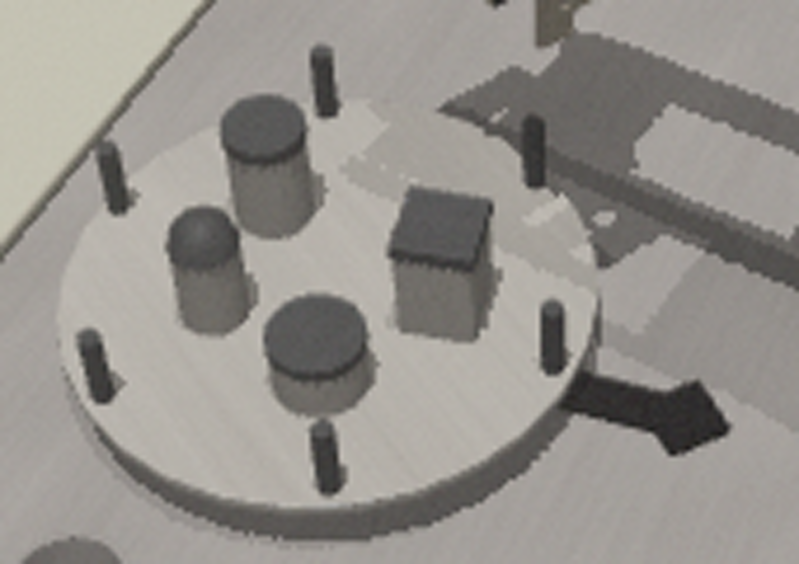

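The lid corners are now at about (412,187), (493,203), (473,268) and (389,251). All six posts are visible and the fingers are above the plate.

```bash
python3 - <<'E'
from h import *
chk([(412,187),(493,203),(473,267),(389,252)],[(322,51),(107,147),(90,336),(322,426),(552,305),(534,120)])
a=snap('scene','c5.png')[160:300,200:350]
cv2.imwrite('pics/9.png',cv2.resize(a,None,fx=4,fy=4,interpolation=cv2.INTER_CUBIC)[:,:,::-1])
E
```

```text
sides [0.04955275 0.05102966 0.04957904]
axis [0.59438976 0.10012699] 0.15158641431379172
tin [0.51746863 0.09364896] ang 186.96619448196603 ptr 185.41916123776411 out 0.07707242910738729 lateral 0.002081524940257945
tin [0.51746863 0.09364896] ang 184.81389023492173 ptr 184.7695883745808 out 0.07719339978499756 lateral 5.968697741964412e-05
```

View pics/9.png

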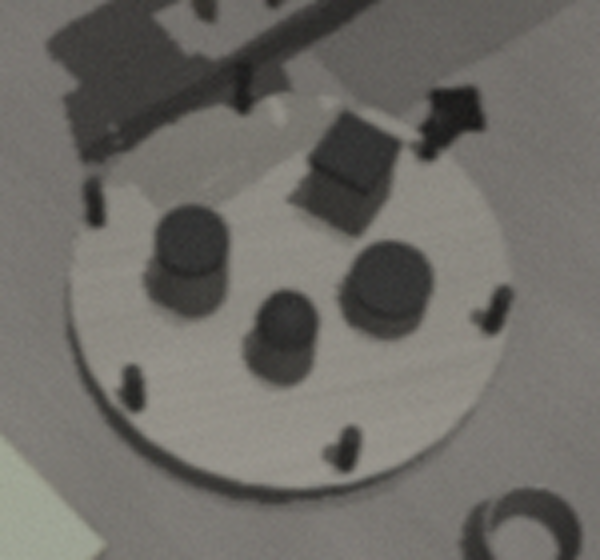

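In the scene view the lid corners are at about (345,110), (402,145), (365,193) and (310,158), and the arrow tip is at about (475,88). I'll do one cross-check from this view before handing in.

```bash
python3 - <<'E'
from h import *
o=np.array([200,160])
X=ray('scene',np.array([(345,110),(402,145),(365,193),(310,158)])/4+o,.123)[:,:2];c=X.mean(0)
posts=np.array([(243,68),(92,186),(132,373),(350,432),(503,292)])/4+o
A,r=circ(ray('scene',posts,.1));t=ray('scene',np.array([(475,88)])/4+o,.007)[0,:2]
print(A,r,c,t,np.linalg.norm(t-A))
u=(t-A)/np.linalg.norm(t-A);v=c-A;print(np.linalg.norm(np.diff(X,axis=0),axis=1),u@v,u[0]*v[1]-u[1]*v[0])
E
```

```text
[0.59416942 0.10574914] 0.151194681579732 [0.52157381 0.09762773] [0.34250813 0.08203144] 0.2527764518911607
[0.05013826 0.04963201 0.047869  ] 0.07303736352418455 0.0012740310051179713
```

Both views put the tin within about 2 mm of the pointer line, so I'll hand the job in.

```bash
python3 -c "
from h import *
print(robot.close_job())"
```

```text
the job is handed in; nothing more can be done
None
```

I turned the plate about 70° anticlockwise by one rim post, held loosely between the open fingers. I then backed the fingers off the post, lifted clear and handed in the job at about 7.3 s on the robot's clock.

- **Centring:** at the last check the side view put the square canister 0 to 2 mm off the pointer line and about 77 mm out. The scene view put it 1.3 mm off and 73 mm out.
- **Containers:** all four were standing upright on the plate in the last pictures.
- **Fingers:** they were about 80 mm above the post tops.
- **Contact force:** the wrist readings I took stayed under about 2 N, and the fingers were never near a container.
- **Not measured:**
  - I did not measure the plate's speed. I took it to be at rest because it stops when no longer pushed.
  - I did not re-measure the bystanders. The arm stayed clear of them.
- **Disagreement:** the first rough scene reading of the pointer tip was about 30 mm short of 255 mm, because I had picked a wrong pixel. The later readings, 255 mm from the side view and 253 mm from the scene view, agree with the given length. The two views differ by about 5 mm in the axis's y position.

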